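# Load the jar carrier, close it with its panel and lock it with the T-bolt

## Robot

A 6-joint arm with a two-finger parallel gripper is mounted at the origin on a cart in front of the work surface, level with it; the furniture and walls round the work are solid. World frame = base frame: x ahead of the robot, y to its left, z up, the work surface at z = 0. Lengths are in mm, angles in rad, forces in N, time in s.
With the tool pointing down it reaches from about 325 to 1000 mm from the base axis. Payload 5.1 kg.
Tool frame: the origin (TCP) lies at the very end of the fingers, on their centre line; the grasp point (between the pads) lies manip.pinch_z behind it (manip.pinch_z is the distance from the TCP to the grasp point, in mm); z points along the fingers, y is the line along which they close (so a half turn about z gives the same grasp; the last joint's range is limited). The gripper opens to 85 mm and grips with 20 to 120 N. Pads are 22 mm wide; open, the fingers measure 114 mm over their backs; the gripper's body (76 mm by 85 mm) begins 54 mm behind the grasp point. The pads swing forward as they close: fully open they stand 13 mm farther back than shut.
Start: joints at [1.107, 0.124, 1.65, -0, 1.367, -0.083], TCP at [241.601, 603.418, 231.322] pointing down, gripper open.
Joint ranges: [-2.61, 2.61], [-1.02, 2.33], [0.03, 2.71], [-1.35, 4.49], [0.32, 2.68], [-2.91, 2.91]. Speed limits (rad/s): [2.57, 2.57, 3.14, 3.14, 3.14, 3.14].

## Interface

Orientations are given as a unit quaternion [w, x, y, z].
In Python, from plant import manip, solve_ik, eyes gives the robot as it stands. The module is installed in compiled form; this text tells all that it offers. Calls block until the motion is done:
- manip.move_to(position, orientation): joint-space move of the TCP to a pose.
- manip.move_linear(position, v=150, ori=None, until_force=None): straight line of the TCP; ori=None keeps the orientation; v is the mean speed in mm/s. With until_force (N) it stops when the force on the tool has changed by that much, and returns True; else False.
- manip.set_joints(angles): joint-space move.
- manip.command_gripper(opening, grasp_force=None): opening from 0.0 (shut) to 1.0 (fully open); grasp_force is the grip in N (None keeps the last); returns when the fingers have stopped.
- manip.hold(seconds).
- solve_ik(position, orientation): joint angles nearest the present ones, or None.
- manip.read_state(): the state.
- eyes.get_image(name): name is "side" or "top"; returns (picture, depth): 384x512x3 uint8, red, green, blue; 384x512 float32, mm along the optical axis (not along the pixel's ray), 0 where there is no reading.
- eyes.calibration(name): a dict with "mtx" (3x3 intrinsics, pixels), "rvec" (rotation vector, rad) and "tvec" (3), from world to camera coordinates, as OpenCV has them. Camera axes: x right, y down, z forward; pixel columns grow to the right and rows downward; lengths in mm; the calibration is good to about 2 mm. A picture is of the moment at which its call begins. calibration takes no time and is no camera call.
A pose or a line that the arm cannot do raises manip.PlanningError and nothing moves.
- manip.close_job(): hands the job in; it is judged then, once.
The state is a dict: "time": time; "q": joint angles; "qvel": joint speeds; "effort": joint torques, N m; "ee_pos": TCP position; "eef_rot": TCP orientation; "force": force on the tool from outside, world axes, zero at the start; "wrist_torque": the same for the moment, N m; "gripper_width": opening from 0.0 (shut) to 1.0 (fully open); "grip_force": force on a finger pad.
Only numpy, scipy, OpenCV 4.12 (cv2) and the standard library are available. Lean on these libraries where they do the work, as an engineer would, in place of code of your own. Each camera call takes 0.05 s, during which the arm holds its last target. There are 200 camera calls.

## Task

Get the jar carrier ready for transport: stand every sample jar on the table upright side by side in its trough, then lower the retaining panel fully home into the narrow slot in front of them, its tall grip at the end away from the T-slot rail. Then let the T-bolt's head down through the rail's wide window, turn it a quarter so that it lies square across the slot, slide it to the slot's end by the panel and turn its wing nut clockwise until tight.

Things in the scene. Friction and masses are not known exactly. Their poses are not given: they have to be found in the camera images.
- carrier: Fixed aluminium carrier. Frame: origin under the trough's middle at table height, x away from the robot (may be turned a little), y left, z up; numbers here are in this frame. From the robot: T-slot rail, panel slot, trough. The rail is a block 60 mm wide (y) centred at y = -45 mm, x = -140 to -50 mm, its top at z = 34 mm.
- trough (a point): Centre of the trough's floor (5 mm above the table); axes as the carrier. Inside 68 mm (x) by 186 mm (y); back and end walls reach z = 26 mm, the sill at the front (4 mm thick) z = 14 mm.
- slot_mouth (a point): Centre of the mouth of the panel slot, z = 34 mm (29 mm above the slot's floor); axes as the carrier. The slot is 11.6 mm wide (x = -49.6 to -38 mm) and 200 mm long (y); its front wall reaches z = 34 mm, at the back is the 14 mm sill.
- t_entry (a point): Centre of the rail's window, on the rail's top (x -112, y -45, z 34 mm); axes as the carrier. Window: 27 mm wide (y), x = -133 to -91 mm, in lips 6 mm thick. Beneath it a channel, floor at z = 12 mm, 46 mm wide, where the bolt's head can turn.
- t_home (a point): Where the bolt's axis stands when slid home, 45 mm from t_entry along the carrier's +x, on the rail's top; axes as the carrier. The window narrows to a neck 13 mm wide that ends at x = -62 mm; from x = -84 mm the channel below is 38.6 mm wide (with a short lead-in), so the head enters only square across.
- panel_grip (a point): Loose grey panel, 8 mm thick (x), 196 mm long (y): a strip 28 mm high with a tall grip, 40 mm wide, reaching 122 mm above the underside. It stands upright in a low white rack at the left. Point: on the grip, 108 mm above the underside, 50 mm from the panel's middle towards +y. Axes: x thickness, y along it towards the grip's end, z up.
- panel_foot (a point): Middle of the panel's underside; same axes as panel_grip. Fully home it is 5 mm above the table (the strip's top is then 1 mm below the rail's top).
- bolt_head (a point): Loose steel T-bolt, upright in a white stand (head in a pocket 17 mm deep). Point: centre of its head, 36 mm long (x), 22 wide (y), 10 thick; z up the 9 mm shank. Underside of the nut's flange (52 mm across) is 14.5 mm above this point when loose: with the flange resting on the rail the head hangs at z = 19.5 mm, 3.5 mm below the lips.
- wing (a point): Centre of the nut's black wing, a bar 56 mm long (x), 12 mm thick (y), 28 mm high, 97 mm above bolt_head when loose; the bolt is carried by it. Wing and flange are one piece. At nut = 0 the wing lies along the head's long side.
- nut (a joint): Turn of the wing nut on the bolt, rad: 0 = fully loose (stop), grows clockwise seen from above, stop at 1.4. It sinks 3.5 mm per rad: on the rail it begins to clamp at 1.0 and is tight from 1.2. Friction 0.1 N m, so a bolt that is free to turn turns with it; turned anticlockwise from 0 both turn as one.
- jar_1_mid (a point): Sample jar, 62 mm diameter, 78 mm high, upright; point at its centre, half-way up.
- jar_2_mid (a point): Sample jar, 62 mm diameter, 78 mm high, upright; point at its centre, half-way up.
- jar_3_mid (a point): Sample jar, 51 mm diameter, 62 mm high, upright; point at its centre, half-way up. Two or three of the three jars are present.
- weight: Bystander: test weight, 38 mm diameter, 54 mm high, behind and left of the carrier; origin at its underside. Leave it alone. A keyboard shelf hangs over the table beyond world x = 0.64 m, 0.41 m up.
- marker: Bystander: blue marker lying at the right, 138 mm long, 14 mm thick, in front of the fixed label printer, a tall box (front face at world x = 0.455 m, left side at y = -0.20 m, 345 mm high) to be kept clear of. Leave it alone.

How it is judged:
By the outcome, as a careful person would: the job done as asked, in the order asked, and still so for the second after the job is handed in, with the robot touching nothing.
Of jar_1, jar_2, jar_3 only 2 to 3 are there at a start; the rules pass over those that are not, and their reading is None.
At some moment in a run one of jar_1, jar_2, jar_3 may be knocked a few centimetres aside while the robot is not near it.
It also fails if it takes over 210 s, if anything falls off the work surface, if the arm or the gripper's body presses on something with over 40 N, if the wrist force passes 120 N, or if a joint passes its speed limit or range.

## Working session

There is one attempt and no reset: what is moved stays moved. The work goes in short steps, each a Python script; the robot and the scene stay as the last script left them, time stands still between calls to the robot, and variables do not carry over. Pictures are saved under pics/ and viewed, at most 14 in all, crops included, and the job is handed in when it is done.

```bash
mkdir -p pics; ls; cat > h.py <<'E'
import numpy as np, cv2
from plant import manip, solve_ik, eyes
def cal(n):
    c=eyes.calibration(n); R=cv2.Rodrigues(np.array(c['rvec'],float))[0]
    return np.array(c['mtx'],float),R,np.array(c['tvec'],float).ravel()
def cloud(n,d):
    K,R,t=cal(n); v,u=np.mgrid[0:d.shape[0],0:d.shape[1]]
    P=np.stack([(u-K[0,2])/K[0,0]*d,(v-K[1,2])/K[1,1]*d,d],-1)
    W=(P-t)@R; W[d<=0]=np.nan; return W
def save(n,f):
    p,d=eyes.get_image(n); cv2.imwrite('pics/'+f+'.png',p[...,::-1]); np.save('pics/'+f+'_d.npy',d); return p,d,cloud(n,d)
def proj(n,P):
    K,R,t=cal(n); q=(np.atleast_2d(P)@R.T+t)@K.T; return q[:,:2]/q[:,2:]
def down(yaw):
    # tool z down; tool y axis at angle yaw from world y ; q = Rz(yaw)*Rx(pi)
    return [0.0,float(np.cos(yaw/2)),float(np.sin(yaw/2)),0.0]
E
python3 - <<'E'
from h import *
for n in('top','side'):
    p,d,W=save(n,n+'0'); K,R,t=cal(n); print(n,-R.T@t,R[2],K[0,0])
s=manip.read_state(); print(s['eef_rot'],manip.pinch_z,s['time'],s['gripper_width'])
E
```

```text
pics
top [ 356.49025537  -27.40984207 1392.44013429] [ 0.14073562 -0.00851623 -0.99001058] 413.2082463201339
side [ -25.02243195 -927.17018823  953.02364797] [ 0.42691972  0.65633905 -0.62205996] 470.1943546189353
[-2.55413526e-04  1.89260151e-01  9.81926518e-01 -9.18337635e-04] 18.700000000000003 0.1 0.9982254563090552
```

View pics/top0.png

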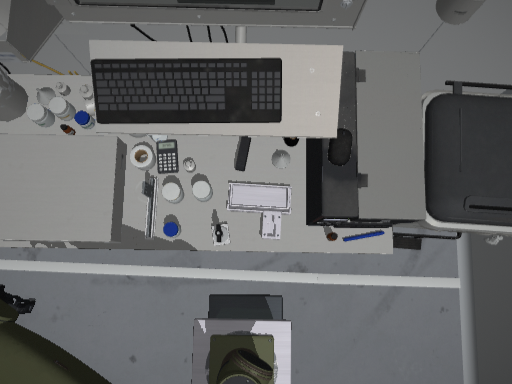

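View pics/side0.png

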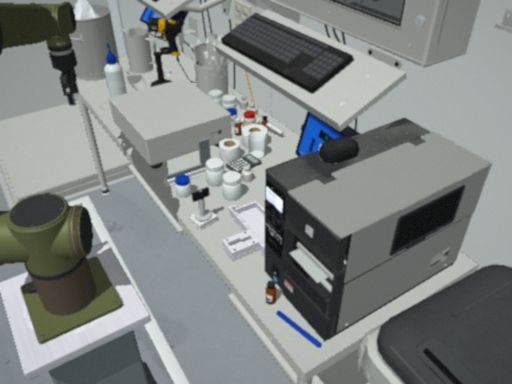

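The top view shows two white jars at (172,192) and (202,190), and a blue-lidded jar at (170,229). The panel in its rack is near (152,207) and the bolt near (220,232). The trough is at (260,196), the rail at (271,225) and the weight probably at (281,158). Next: a zoom, and a height map from depth.

```bash
python3 - <<'E'
from h import *
im=cv2.imread('pics/top0.png'); cv2.imwrite('pics/z1.png',cv2.resize(im[130:255,125:315],None,fx=4.2,fy=4.2,interpolation=cv2.INTER_CUBIC))
W=cloud('top',np.load('pics/top0_d.npy'))
for u,v in[(172,192),(202,190),(170,229),(152,190),(147,190),(152,225),(220,226),(220,240),(260,196),(265,220),(281,158),(230,180),(189,164),(245,150),(60,190),(190,210)]: print(u,v,W[v,u].round(1))
Z=W[130:255,125:315,2]; 
b=np.nan_to_num(np.clip(Z,0,130)*1.9).astype(np.uint8); cv2.imwrite('pics/z2.png',cv2.applyColorMap(cv2.resize(b,None,fx=4.2,fy=4.2,interpolation=0),cv2.COLORMAP_JET))
E
```

```text
172 192 [557.  233.7  75.4]
202 190 [564.8 137.   79.2]
170 229 [438.8 237.   63. ]
152 190 [569.7 309.8  28.4]
147 190 [560.  310.8  88.4]
152 225 [453.3 304.7  23.8]
220 226 [448.5  73.9 102.3]
220 240 [404.6  71.7 113.7]
260 196 [559.7 -51.    5.8]
265 220 [475.7 -68.2  36.1]
281 158 [ 686.5 -119.2   33.1]
230 180 [614.   52.6  -0.9]
189 164 [653.7 185.3  59.7]
245 150 [709.3   2.5  42.2]
60 190 [546.9 562.7 139.1]
190 210 [507.9 184.8   1.4]
```

View pics/z1.png

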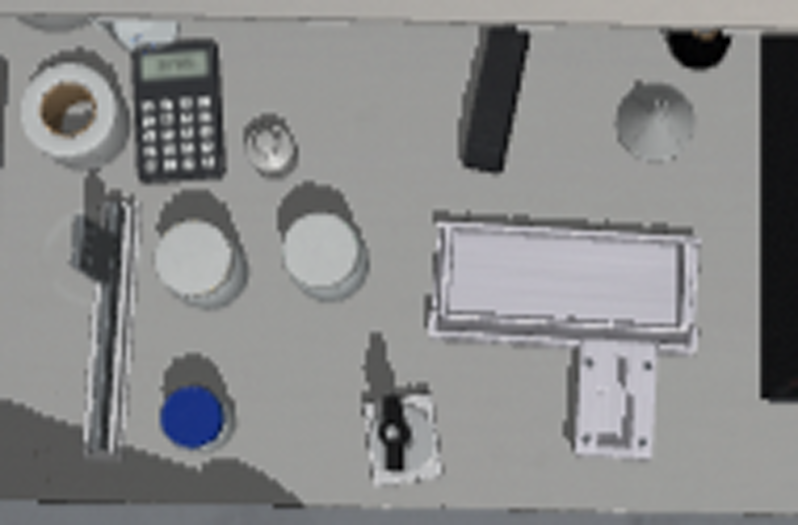

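View pics/z2.png

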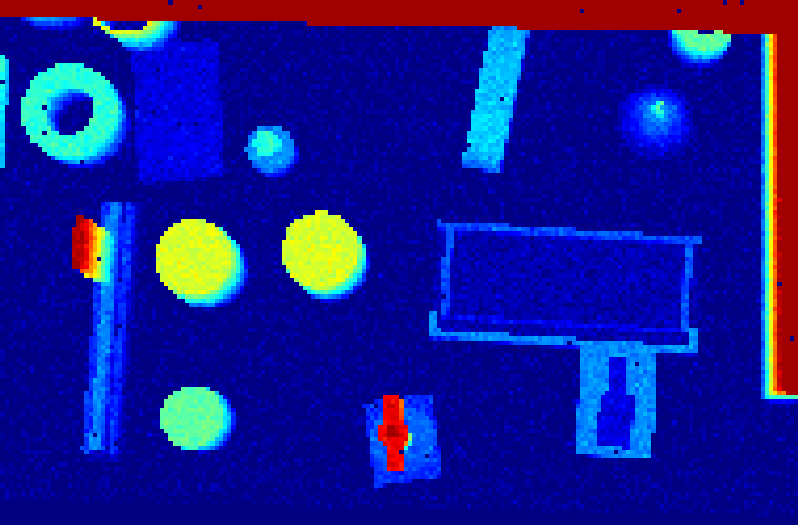

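The zoom and the height map agree. Jar tops are at about 78, 78 and 62 mm, and the panel grip is at the far end of its strip. The bolt wing lies roughly along world x, and the carrier is turned about -4°. Now for precise measurements.

```bash
cat >> h.py <<'E'
def ray(n,uv,z):
    K,R,t=cal(n); uv=np.atleast_2d(uv).astype(float)
    d=np.c_[(uv-K[[0,1],[2,2]])/K[[0,1],[0,1]],np.ones(len(uv))]@R; c=-R.T@t
    return c+d*((z-c[2])/d[:,2])[:,None]
def box(W,x0,x1,y0,y1,z0,z1):
    return (W[...,0]>x0)&(W[...,0]<x1)&(W[...,1]>y0)&(W[...,1]<y1)&(W[...,2]>z0)&(W[...,2]<z1)
def comp(m):
    n,l,s,c=cv2.connectedComponentsWithStats(m.astype(np.uint8)); i=1+np.argmax(s[1:,4]); return l==i
def jars(W):
    out={}
    for z,lo,hi in((78,70,90),(62,55,70)):
        for dz in (0,):
            m=box(W,330,640,-170,290,lo,hi).astype(np.uint8)
            m=cv2.morphologyEx(m,cv2.MORPH_OPEN,np.ones((3,3),np.uint8))
            n,l,s,c=cv2.connectedComponentsWithStats(m)
            for i in range(1,n):
                if s[i,4]>80:
                    zz=np.median(W[l==i][:,2]); P=ray('top',c[i],zz)[0]
                    r=ray('top',[[c[i][0]-s[i,2]/2,c[i][1]],[c[i][0]+s[i,2]/2,c[i][1]]],zz); print('jar',P.round(1),'dia',np.hypot(*(r[1]-r[0])[:2]).round(1),'px',s[i,2:4],c[i].round(1))
E
python3 - <<'E'
from h import *
W=cloud('top',np.load('pics/top0_d.npy')); jars(W)
def rect(name,m,z):
    m=comp(m); v,u=np.nonzero(m); P=ray('top',np.c_[u,v],z)[:,:2].astype(np.float32)
    c,s,a=cv2.minAreaRect(P); print(name,np.round(c,1),np.round(s,1),round(a,2),len(P)); return P
rect('rail',box(W,430,515,-140,0,29,40),34)
rect('front+rail',box(W,430,540,-180,90,28,40),34)
f=rect('floor',box(W,500,610,-160,60,2.5,9),5)
for nm,x0,x1,z0,z1,z in(('back',585,625,18,31,26),('front',495,545,25,40,34)):
    m=comp(box(W,x0,x1,-180,90,z0,z1)); v,u=np.nonzero(m);P=ray('top',np.c_[u,v],z)[:,:2]
    k=np.polyfit(P[:,1],P[:,0],1); print(nm,k,np.rad2deg(np.arctan(k[0])),P[:,1].min(),P[:,1].max(),P.mean(0))
m=comp(box(W,350,520,20,130,95,125)); v,u=np.nonzero(m);P=ray('top',np.c_[u,v],np.median(W[m][:,2]))
print('wing',cv2.minAreaRect(P[:,:2].astype(np.float32)),np.median(W[m][:,2]))
rect('stand',box(W,350,520,20,130,10,40),np.nanmedian(W[box(W,350,520,20,130,10,40)][:,2])); print(np.nanmedian(W[box(W,350,520,20,130,10,40)][:,2]))
m=box(W,480,640,290,340,105,140); v,u=np.nonzero(m);P=W[m];print('grip',len(P),P.mean(0),P.min(0),P.max(0)); print(cv2.minAreaRect(P[:,:2].astype(np.float32)))
m=comp(box(W,400,640,285,345,10,50));print('strip',cv2.minAreaRect(W[m][:,:2].astype(np.float32)))
m=box(W,400,640,285,345,24,50);P=W[m];print('hi',np.percentile(P[:,2],[5,50,95]),cv2.minAreaRect(P[:,:2].astype(np.float32)), np.polyfit(P[:,0],P[:,1],1))
E
```

```text
jar [567.9 141.5  78.9] dia 57.8 px [18 19] [200.6 189. ]
jar [560.5 237.7  79. ] dia 57.7 px [18 18] [170.6 190.7]
jar [439.6 236.6  63. ] dia 48.0 px [15 15] [170.1 228.7]
rail [470.1 -67.8] [135.9  76.2] 87.48 325
front+rail [478.3 -45.6] [209.3  93.9] 89.13 385
floor [559.8 -48.6] [186.7  67.8] 87.37 795
back [4.90483137e-02 5.97094572e+02] 2.808011030483514 -154.14069962023902 -46.59222272842159 [ 592.03681819 -103.1178019 ]
front [2.61456817e-02 5.08283527e+02] 1.4976960018886751 -150.59860238899233 58.33791820218081 [506.7191187  -59.83430232]
wing ((427.3304443359375, 78.16348266601562), (52.281410217285156, 18.426494598388672), 1.6988756656646729) 119.11445479828727
stand [427.2  77.7] [66.1 54.1] 9.74 238
26.068368137420116
grip 56 [562.71891054 311.91886588 123.24424069] [543.70880824 308.09288134 105.63202687] [582.38251489 317.28461213 133.05101397]
((562.9999389648438, 312.546142578125), (38.625911712646484, 8.935853958129883), 1.6296077966690063)
strip ((511.4150695800781, 313.47235107421875), (29.909093856811523, 200.78900146484375), 88.8394775390625)
hi [24.30929884 31.89238205 39.21325601] ((511.9983215332031, 313.4345397949219), (24.511369705200195, 198.17259216308594), 88.1806869506836) [-4.04131628e-02  3.33933941e+02]
```

```bash
cat >> h.py <<'E'
YAW=np.deg2rad(-2.7); C0=np.array([559.8,-48.6])
def cw(x,y):
    c,s=np.cos(YAW),np.sin(YAW); return C0+[c*x-s*y,s*x+c*y]
def L(p,z,v=150,f=None,ori=None): return manip.move_linear([float(p[0]),float(p[1]),float(z)],v=v,until_force=f,ori=ori)
def st(): s=manip.read_state(); return round(s['time'],1),np.round(s['ee_pos'],1),np.round(s['force'],1),round(s['gripper_width'],3),np.round(s['grip_force'],1)
QJ=down(np.pi/2+YAW)
def jar(src,dst,zg,force=40):
    manip.command_gripper(1.0)
    manip.move_to([*map(float,src),170.],QJ); L(src,zg,v=130)
    manip.command_gripper(0.0,force); print('gripped',st())
    L(src,135); L(dst,135,v=180)
    L(dst,zg+12,v=110); r=L(dst,zg+2,v=25,f=5); print('down',r,st())
    manip.command_gripper(min(1.0,manip.read_state()['gripper_width']+.18)); L(dst,170); print('done',st())
E
python3 - <<'E'
from h import *
print(cw(-112,-45),cw(-67,-45),cw(-43.8,0))
W=cloud('top',np.load('pics/top0_d.npy'))
m=comp(box(W,415,500,-115,-60,5,24));v,u=np.nonzero(m);P=ray('top',np.c_[u,v],28)[:,:2];print('win',cv2.minAreaRect(P.astype(np.float32)),P.min(0),P.max(0))
jar((567.9,141.5),cw(0,-59.2),32)
p,d,W=save('top','t1') ; jars(W)
E
```

```text
[445.80454372 -88.27412189] [490.7545881  -90.39391218] [516.04862348 -46.53673746]
win ((458.75994873046875, -88.5632095336914), (69.44618225097656, 26.42965316772461), 0.6468326449394226) [ 424.11386901 -101.94580789] [493.55509882 -75.44544692]
gripped (3.9, array([568.9, 141.6,  33.3]), array([-0.3,  0. ,  5. ]), 0.712, np.float64(44.1))
down True (7.6, array([ 557.2, -108. ,   38.3]), array([-0.7,  0.1,  4.7]), 0.714, np.float64(44.1))
done (8.9, array([ 556.2, -107.5,  168.7]), array([-0.7,  0.1,  0.2]), 0.896, np.float64(0.0))
jar [560.8 238.2  79.2] dia 57.7 px [18 18] [170.4 190.6]
jar [441.2 236.8  63.1] dia 48.0 px [15 14] [170.1 228.2]
```

```bash
python3 - <<'E'
from h import *
jar((560.6,238.),cw(0,5.5),32)
manip.move_to([420.,236.,180.],QJ)
p,d,W=save('top','t2') ; jars(W); print(cw(0,-59.2),cw(0,5.5))
im=cv2.imread('pics/t2.png'); cv2.imwrite('pics/z3.png',cv2.resize(im[130:255,125:315],None,fx=4.2,fy=4.2,interpolation=cv2.INTER_CUBIC))
E
```

```text
gripped (12.1, array([561.6, 238.4,  33.4]), array([ 0.3, -1.2,  4.8]), 0.706, np.float64(44.0))
down True (15.9, array([559. , -43. ,  42.1]), array([ 0.4, -0.6, -0.2]), 0.711, np.float64(43.9))
done (17.2, array([559.3, -43. , 168.7]), array([ 0.8,  0.4, -1.1]), 0.889, np.float64(0.0))
jar [559.  -41.9  84. ] dia 57.7 px [18 18] [257.7 192.6]
jar [ 558.2 -107.8   84.2] dia 57.7 px [18 18] [278.2 193.3]
jar [441.8 232.2  62.9] dia 38.4 px [12 14] [171.5 228.1]
[ 557.01129812 -107.7342806 ] [560.05908548 -43.10610569]
```

View pics/z3.png

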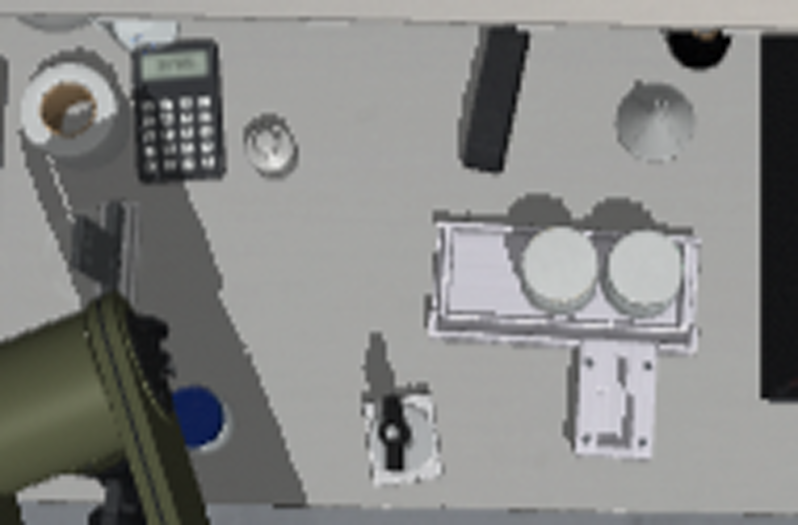

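Both large jars stand in the trough (zoom (560,268) and (645,270), tops at 84 mm as expected). Now jar 3, then a check.

```bash
python3 - <<'E'
from h import *
jar((440.6,236.8),cw(0,65.2),28)
manip.move_to([450.,250.,260.],down(0.0))
p,d,W=save('top','t3') ; 
jars(W)
im=cv2.imread('pics/t3.png'); cv2.imwrite('pics/z4.png',cv2.resize(im[130:255,125:315],None,fx=4.2,fy=4.2,interpolation=cv2.INTER_CUBIC))
print(st(),cw(0,65.2))
E
```

```text
gripped (20.6, array([441.2, 237.1,  28.9]), array([-0.6,  0.2,  5.3]), 0.57, np.float64(41.9))
down True (24.4, array([564.2,  16.4,  33.8]), array([0.5, 0.5, 2.2]), 0.573, np.float64(42.2))
done (25.7, array([562. ,  16.6, 168.6]), array([0.7, 0.4, 0. ]), 0.75, np.float64(0.0))
jar [559.7 -41.9  84.5] dia 57.7 px [18 18] [257.7 192.4]
jar [ 558.5 -107.9   84.2] dia 57.7 px [18 18] [278.2 193.2]
(27.5, array([450.1, 249.7, 259.5]), array([-0. , -0.1,  0.8]), 0.752, np.float64(0.0)) [562.87134059  16.52761985]
```

View pics/z4.png

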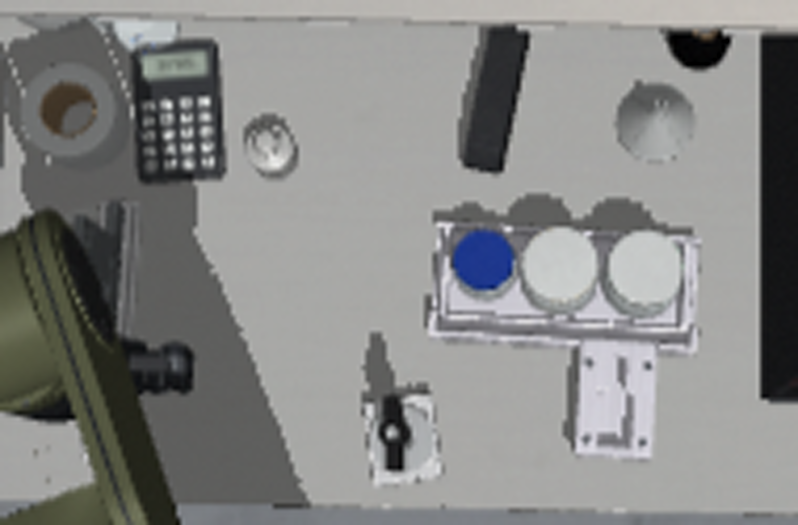

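All three jars stand in the trough (zoom (483,262), (560,268), (645,270)). Now I measure the panel grip's faces from the saved first views.

```bash
python3 - <<'E'
from h import *
for n in('top','side'):
    W=cloud(n,np.load(f'pics/{n}0_d.npy'))
    m=box(W,535,590,295,330,45,112); P=W[m]; print(n,len(P),'face',P.mean(0).round(1))
    if len(P)>10:
        A=np.c_[P[:,0]-562,P[:,2]-100,np.ones(len(P))]; k,*_=np.linalg.lstsq(A,P[:,1],rcond=None); print('y=',k, 'res',np.std(A@k-P[:,1]))
    m=box(W,535,590,295,330,118,145); P=W[m]; print('top',len(P),P.mean(0).round(1),np.percentile(P,[5,95],axis=0).round(1))
    m=box(W,400,540,295,330,27,50); P=W[m]; print('strip',len(P),P.mean(0).round(1),np.percentile(P[:,2],[50,95]).round(1),np.polyfit(P[:,0]-512,P[:,1],1))
E
```

```text
top 70 face [562.  310.1  80.3]
y= [-5.86126218e-02  5.41368498e-03  3.10242023e+02] res 1.3472047986461615
top 45 [562.6 312.4 126.4] [[545.5 308.6 119.8]
 [579.7 316.7 131.6]]
strip 119 [475.5 315.2  33.1] [33.  38.6] [-2.49448234e-02  3.14281268e+02]
side 184 face [559.8 310.3  79.5]
y= [-4.48872673e-02 -8.74763305e-03  3.10017606e+02] res 3.1407237888996016
top 43 [561.  311.3 125.1] [[541.3 306.8 118.7]
 [577.9 315.6 130.5]]
strip 113 [475.9 312.3  32.5] [32.2 37.5] [-3.53174520e-02  3.11034667e+02]
```

```bash
cat >> h.py <<'E'
QP=down(np.deg2rad(-2.7))
E
python3 - <<'E'
from h import *
g=(562.,314.)
manip.command_gripper(0.7)
manip.move_to([562.,314.,190.],QP); L(g,94,v=90); print(st())
manip.command_gripper(0.0,90); print('grip',st())
L(g,150,v=60); L(g,245,v=100); print(st())
manip.move_to([480.,60.,250.],QJ)
g=cw(-43.8,50); L(g,250,v=120); L(g,150,v=80); print(st(),g)
p,d,W=save('top','t4'); save('side','s4')
im=cv2.imread('pics/t4.png'); cv2.imwrite('pics/z5.png',cv2.resize(im[160:250,205:315],None,fx=6.5,fy=6.5,interpolation=cv2.INTER_CUBIC))
im=cv2.imread('pics/s4.png'); cv2.imwrite('pics/z6.png',cv2.resize(im[120:290,160:330],None,fx=3.5,fy=3.5,interpolation=cv2.INTER_CUBIC))
E
```

```text
(29.6, array([562.6, 314.3,  95. ]), array([-0.1, -0.3,  0. ]), 0.703, np.float64(0.0))
grip (30.1, array([562.3, 313.8,  94.5]), array([ 0.4, -1.5,  1.5]), 0.082, np.float64(88.3))
(32.3, array([561.5, 313.8, 243.8]), array([ 0.7, -0.2, -2.1]), 0.077, np.float64(87.6))
(36.2, array([518.9,   3.4, 150.8]), array([-0.9,  0.6, -0.8]), 0.079, np.float64(87.6)) [518.40394601   3.40775629]
```

View pics/z5.png

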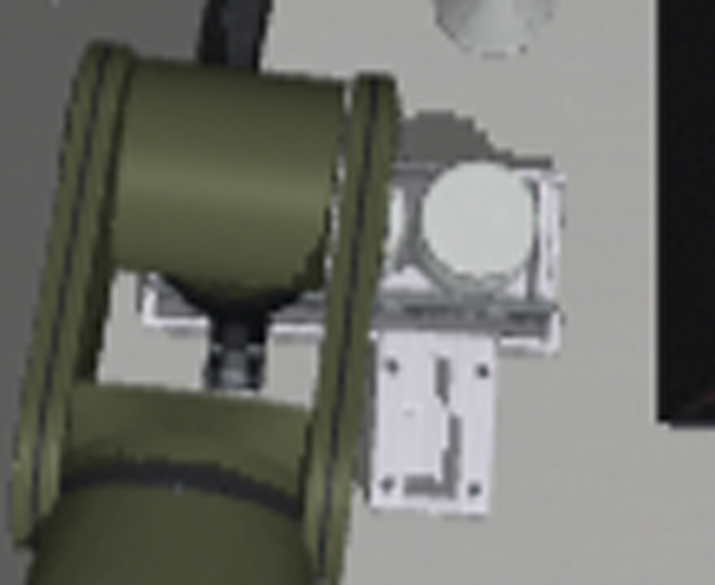

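View pics/z6.png

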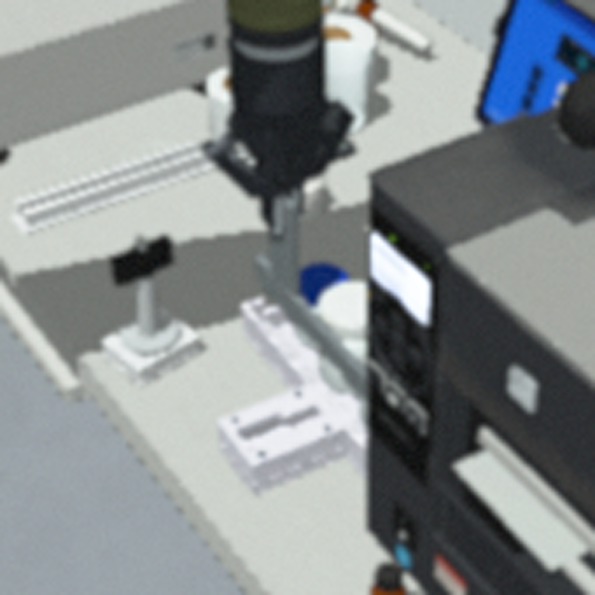

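The panel is held, hovering above the slot, with jars behind it. Its right end is at about (557,312) in the top zoom. I'll measure that end and the slot end from depth.

```bash
python3 - <<'E'
from h import *
d=np.load('pics/t4_d.npy'); W=cloud('top',d)
for v in range(204,214): print(v,[f"{int(z) if z==z else -1}" for z in W[v,262:298,2]])
m=box(W,490,540,-170,-40,70,100); v,u=np.nonzero(m); P=ray('top',np.c_[u,v],89); print(len(P),np.median(W[m][:,2]),P.min(0),P.max(0),np.polyfit(P[:,1],P[:,0],1)); i=P[:,1]<-80; print(P[i].mean(0))
print('exp end',cw(-43.8,-98),'mid',cw(-43.8,-80), cw(-43.8,-100))
W0=cloud('top',np.load('pics/top0_d.npy')); 
for v in range(203,216): print(v,[f"{int(z) if z==z else -1}" for z in W0[v,225:234,2]],[f"{int(z) if z==z else -1}" for z in W0[v,280:294,2]])
E
```

```text
204 ['485', '87', '90', '91', '7', '9', '7', '2', '8', '10', '6', '28', '32', '39', '44', '46', '48', '47', '42', '26', '4', '13', '5', '6', '7', '28', '28', '5', '4', '4', '0', '0', '1', '-3', '2', '0']
205 ['89', '92', '88', '87', '90', '93', '91', '86', '91', '91', '86', '95', '86', '93', '93', '88', '87', '89', '94', '86', '7', '1', '10', '10', '12', '28', '33', '2', '3', '-3', '0', '-2', '4', '-1', '4', '0']
206 ['91', '88', '92', '91', '88', '92', '87', '94', '91', '90', '90', '94', '94', '88', '90', '88', '93', '93', '84', '91', '91', '89', '85', '93', '90', '91', '86', '92', '6', '-2', '-1', '0', '3', '2', '4', '3']
207 ['73', '68', '75', '78', '79', '77', '80', '80', '83', '84', '89', '83', '90', '88', '93', '91', '91', '89', '92', '91', '90', '88', '91', '88', '92', '93', '91', '89', '5', '-1', '11', '2', '0', '2', '-2', '1']
208 ['3', '7', '4', '9', '4', '0', '9', '9', '4', '6', '13', '11', '12', '11', '16', '69', '74', '69', '74', '75', '78', '74', '82', '81', '85', '82', '86', '87', '33', '1', '-4', '2', '0', '3', '4', '0']
209 ['9', '8', '5', '5', '4', '7', '7', '0', '1
[... 2247 characters left out ...]
, '6', '6', '12', '4', '5', '34', '33', '0', '0', '0']
211 ['0', '0', '0', '2', '5', '0', '2', '0', '0'] ['2', '6', '5', '8', '5', '4', '5', '2', '5', '38', '36', '2', '1', '0']
212 ['3', '-2', '0', '7', '0', '2', '3', '2', '-2'] ['35', '32', '34', '38', '40', '37', '37', '40', '32', '42', '31', '-1', '5', '1']
213 ['3', '3', '2', '2', '1', '1', '5', '1', '0'] ['39', '35', '27', '30', '32', '35', '41', '34', '34', '32', '32', '1', '3', '6']
214 ['0', '-4', '1', '-1', '-1', '-1', '-1', '5', '4'] ['29', '1', '1', '5', '4', '2', '8', '7', '11', '14', '8', '-1', '0', '4']
215 ['0', '0', '0', '2', '2', '3', '1', '5', '-1'] ['32', '-1', '0', '4', '0', '2', '2', '1', '2', '-6', '1', '3', '-4', '0']
```

```bash
python3 - <<'E'
from h import *
a=ray('top',[288.5,210],34)[0]; b=ray('top',[228.7,206],34)[0]; e=ray('top',[289.5,207.2],89)[0]
print('slot ends',a.round(1),b.round(1),'mid',((a+b)/2).round(1),'exp',cw(-43.8,0).round(1),'panel end',e.round(1))
g=cw(-43.8,50)
L(g,126,v=40); r=L(g,92,v=15,f=8); print(r,st())
E
```

```text
slot ends [ 510.5 -145.6   34. ] [520.1  52.5  34. ] mid [515.3 -46.5  34. ] exp [516.  -46.5] panel end [ 513.3 -143.9   89. ]
True (38.1, array([518.5,   3.5, 112.1]), array([-1. , -0.4,  5.1]), 0.076, np.float64(88.6))
```

```bash
python3 - <<'E'
from h import *
g=cw(-43.8,50)
r=L(g,92,v=15,f=15); print(r,st(),np.round(manip.read_state()['wrist_torque'],2))
E
```

```text
True (38.6, array([518.8,   3.6, 111.9]), array([-2.7,  0.6,  6.2]), 0.077, np.float64(88.9)) [-0.01  0.54 -0.04]
```

```bash
python3 - <<'E'
from h import *
p,d,W=save('top','t5')
for v in range(202,216): print(v,[f"{int(z) if z==z else -1}" for z in W[v,222:236,2]],[f"{int(z) if z==z else -1}" for z in W[v,266:293,2]])
im=cv2.imread('pics/t5.png'); cv2.imwrite('pics/z7.png',cv2.resize(im[175:225,215:300],None,fx=9,fy=9,interpolation=cv2.INTER_CUBIC))
E
```

```text
202 ['394', '365', '398', '396', '395', '397', '400', '398', '397', '399', '396', '402', '399', '404'] ['4', '8', '4', '8', '14', '30', '47', '59', '63', '69', '76', '76', '83', '83', '78', '81', '61', '57', '17', '1', '3', '29', '32', '11', '6', '-3', '3']
203 ['391', '3', '0', '2', '388', '389', '390', '393', '389', '393', '399', '395', '394', '400'] ['3', '6', '6', '2', '2', '12', '35', '44', '56', '56', '59', '62', '60', '57', '58', '62', '47', '18', '12', '1', '3', '22', '25', '10', '6', '0', '1']
204 ['386', '2', '0', '3', '-1', '39', '34', '50', '52', '281', '307', '321', '349', '386'] ['6', '5', '3', '6', '4', '10', '7', '20', '32', '36', '43', '44', '44', '42', '36', '33', '6', '2', '8', '3', '5', '27', '27', '2', '7', '3', '3']
205 ['383', '0', '4', '2', '4', '35', '34', '50', '49', '55', '285', '285', '319', '322'] ['8', '9', '1', '8', '4', '3', '10', '4', '1', '16', '19', '17', '16', '11', '7', '2', '5', '3', '2', '8', '8', '29', '30', '0', '3', '0', '1']
206 ['378', '0', '-1', '-1', '4', '33', '38', '47', '46', '52', '247', '278', '282', '304'] ['48', '50', '51', '50', '
[... 1555 characters left out ...]

213 ['-1', '2', '3', '3', '4', '0', '0', '0', '1', '4', '1', '0', '1', '1'] ['33', '34', '33', '35', '39', '39', '34', '31', '35', '33', '31', '34', '36', '36', '29', '39', '28', '32', '-1', '32', '31', '36', '36', '35', '32', '3', '5']
214 ['1', '-1', '3', '0', '1', '3', '1', '-2', '2', '1', '3', '1', '1', '0'] ['34', '34', '37', '40', '40', '35', '32', '37', '36', '32', '28', '37', '38', '38', '37', '4', '2', '-2', '-3', '8', '2', '9', '1', '12', '1', '3', '3']
215 ['-2', '4', '4', '5', '6', '-3', '-4', '1', '-2', '4', '2', '5', '3', '0'] ['34', '34', '38', '38', '11', '12', '13', '11', '36', '36', '30', '37', '34', '28', '32', '0', '1', '1', '0', '0', '-1', '2', '1', '0', '1', '0', '-1']
```

View pics/z7.png

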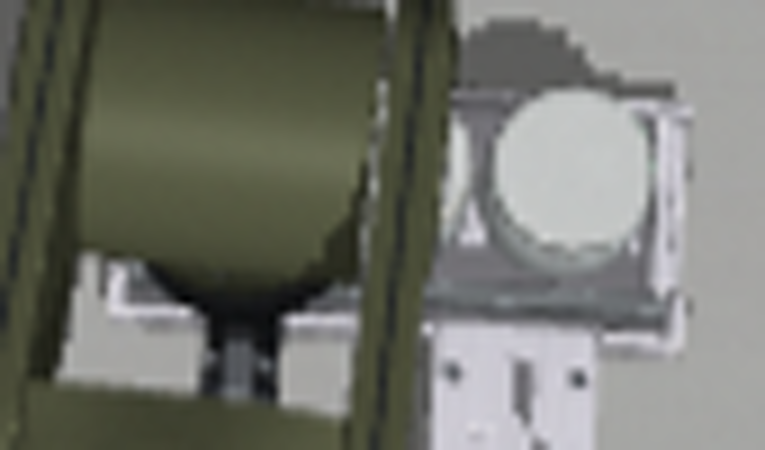

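The top zoom shows the panel in the slot's length, with its end close to both end walls. It stops about 17 mm above home, apparently resting on the trough's end-wall tops near (665,300), so it is slightly too far back. I'll shift it toward the robot and retry.

```bash
python3 - <<'E'
from h import *
for dx in(-1.5,-2.5):
    g=cw(-43.8+dx,50)
    L(g,119,v=40); r=L(g,92,v=15,f=12); s=st(); print(dx,r,s,np.round(manip.read_state()['wrist_torque'],2))
    if s[1][2]<105: break
E
```

```text
-1.5 True (40.6, array([517.2,   3.5,  94.5]), array([-1.3,  0.8,  4.1]), 0.081, np.float64(88.5)) [-0.02  0.32 -0.05]
```

```bash
python3 - <<'E'
from h import *
g=cw(-45.3,50)
r=L(g,90,v=10,f=15); print(r,st())
manip.command_gripper(0.45); L(g,190); manip.command_gripper(0.6)
manip.move_to([427.,200.,220.],down(0.0))
p,d,W=save('top','t6'); save('side','s6'); jars(W)
m=box(W,480,540,-160,70,28,45); print(np.median(W[m][:,2]))
m=box(W,480,540,-20,50,110,140); P=W[m]; print('grip',P.mean(0),np.percentile(P[:,2],[50,95]))
m=box(W,490,530,-150,-5,25,45);v,u=np.nonzero(m)
im=cv2.imread('pics/t6.png'); cv2.imwrite('pics/z8.png',cv2.resize(im[165:255,205:300],None,fx=6.5,fy=6.5,interpolation=cv2.INTER_CUBIC))
m=box(W,350,520,20,130,100,135);P=W[m];c,s,a=cv2.minAreaRect(P[:,:2].astype(np.float32));print('wing',c,s,a,np.percentile(P[:,2],[20,50,80,95]),len(P))
m=box(W,350,520,20,130,15,40);P=W[m];print('stand',cv2.minAreaRect(P[:,:2].astype(np.float32)),np.percentile(P[:,2],[20,50,80,95]))
E
```

```text
True (40.9, array([517.5,   3.5,  94.4]), array([-2.1, -0.1,  5.1]), 0.075, np.float64(88.7))
jar [559.5 -42.6  83.9] dia 57.7 px [18 18] [257.9 192.5]
jar [ 558.  -107.3   83.9] dia 60.9 px [19 18] [278.  193.3]
34.438898122800126
grip [517.93814223   3.00552861 125.29929284] [127.09169372 130.42721665]
wing (464.5546875, 61.924705505371094) (32.706146240234375, 130.9401092529297) 66.60107421875 [117.8262218  120.91119897 123.17055577 128.53515306] 90
stand ((457.3423767089844, 71.7535629272461), (71.8988265991211, 141.04808044433594), 75.26818084716797) [21.7801562  26.29561235 30.58048436 35.52687838]
```

View pics/z8.png

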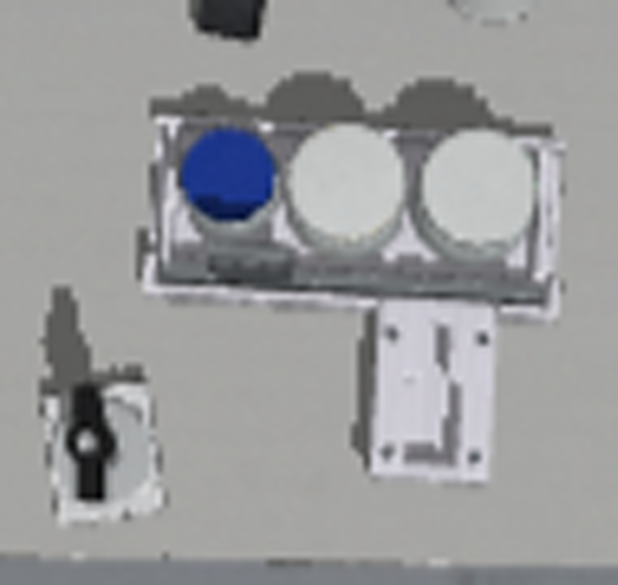

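The panel is home with its grip on the left, away from the rail, and the jars stand behind it. The bolt's wing is at zoom (90,440). Next I grasp the bolt.

```bash
python3 - <<'E'
from h import *
im=cv2.imread('pics/t6.png'); m=np.zeros(im.shape[:2],bool); m[222:245,210:228]=(im.max(2)<70)[222:245,210:228]; m=comp(m)
v,u=np.nonzero(m); P=ray('top',np.c_[u,v],120)[:,:2]; c,s,a=cv2.minAreaRect(P.astype(np.float32)); print(c,s,a,P.mean(0))
e=np.linalg.svd(P-P.mean(0))[2][0]; ang=np.rad2deg(np.arctan(e[1]/e[0])); print('ang',ang)
c=(float(c[0]),float(c[1]))
Q=down(np.deg2rad(ang))
manip.move_to([*c,180.],Q); L(c,88,v=90); print(st())
manip.command_gripper(0.0,110); print('grip',st(),np.round(manip.read_state()['wrist_torque'],2))
L(c,100,v=25); print(st()); L(c,190,v=100); print(st())
QB=QP
e=cw(-113,-45); manip.move_to([*map(float,cw(-113,20)),185.],QB); L(e,185,v=120); print(st(),e)
p,d,W=save('side','s7'); im=cv2.imread('pics/s7.png'); cv2.imwrite('pics/z9.png',cv2.resize(im[150:290,180:320],None,fx=4.2,fy=4.2,interpolation=cv2.INTER_CUBIC))
E
```

```text
(427.32611083984375, 76.5574951171875) (52.24089431762695, 21.483280181884766) 1.6794772148132324 [427.89790648  77.07112821]
ang 5.874472278136617
(46.0, array([427.9,  76.6,  88.7]), array([-0.2,  0.2,  0.9]), 0.6, np.float64(0.0))
grip (46.4, array([427.9,  76.8,  88.9]), array([-0.4,  1.2,  6.1]), 0.13, np.float64(108.0)) [ 0.38  0.24 -0.07]
(47.1, array([427.2,  76.5,  99.9]), array([ 0.5,  0.6, -2.3]), 0.13, np.float64(107.9))
(48.1, array([426.8,  76.5, 189.1]), array([-0.6, -0.8, -2.8]), 0.13, np.float64(107.9))
(49.3, array([444.8, -87.6, 184.9]), array([-1. , -0.1, -1.7]), 0.132, np.float64(108.0)) [444.80565385 -88.22701544]
```

View pics/z9.png

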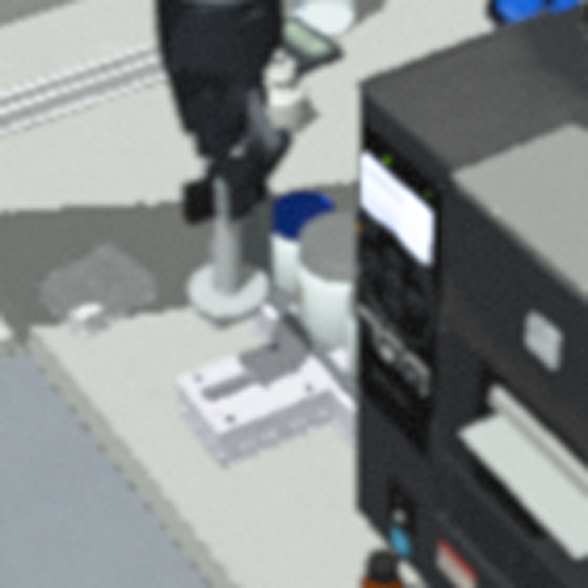

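The bolt is held upright over the rail, with its flange at zoom (228,290). I'll measure the flange centre against the TCP for the in-hand offset.

```bash
python3 - <<'E'
from h import *
W=cloud('side',np.load('pics/s7_d.npy')); im=cv2.imread('pics/s7.png')
m=box(W,405,485,-130,-50,98,130); v,u=np.nonzero(m); P=W[m]; print(len(P),P.mean(0).round(1),np.percentile(P[:,2],[10,50,90]).round(1), u.min(),u.max(),v.min(),v.max())
m=comp(m&(W[...,2]<126)); v,u=np.nonzero(m); P=W[m]; zz=np.median(P[:,2])
Q=ray('side',np.c_[u,v],zz); print('flange',zz,cv2.minEnclosingCircle(Q[:,:2].astype(np.float32)),(Q.min(0)+Q.max(0))/2,(Q.max(0)-Q.min(0)))
m=box(W,405,485,-130,-50,130,158); P=W[m]; print('shank',P.mean(0).round(1),len(P), P.min(0),P.max(0))
m=box(W,405,485,-130,-50,75,97); P=W[m]; print('head',P.mean(0).round(1) if len(P) else 0,len(P))
print(st())
E
```

```text
191 [439.3 -92.  122.9] [110.6 125.  127.5] 224 243 213 228
flange 124.16861106559199 ((437.67681884765625, -90.85555267333984), 31.864273071289062) [441.4977812  -88.36981609 124.16861107] [5.25093117e+01 5.72037847e+01 2.27373675e-13]
shank [439.5 -91.8 144.2] 54 [433.62784436 -97.8252072  130.31345508] [448.85200936 -81.6082005  157.14694914]
head 0 0
(49.4, array([444.8, -87.5, 184.9]), array([-0.7, -0.3, -2.5]), 0.129, np.float64(108.0))
```

```bash
python3 - <<'E'
from h import *
for n in('side','top'):
    W=cloud(n,np.load(f'pics/{n}0_d.npy'))
    v,u=np.mgrid[0:384,0:512]; G=ray(n,np.c_[u.ravel(),v.ravel()],34).reshape(384,512,3)
    m=comp((W[...,2]<28)&(G[...,0]>415)&(G[...,0]<498)&(G[...,1]>-112)&(G[...,1]<-65))
    P=G[m][:,:2]; l=(P-C0)@np.array([[np.cos(YAW),-np.sin(YAW)],[np.sin(YAW),np.cos(YAW)]])
    wide=l[(l[:,0]<-93)]; nar=l[l[:,0]>-86]
    print(n,len(P),'local x',np.percentile(l[:,0],[1,99]).round(1),'wide y',np.percentile(wide[:,1],[2,98]).round(1),wide[:,1].mean().round(1),'narrow y',nar[:,1].mean().round(1), np.unique(np.round(l[:,0]))[:3], l[:,0].max())
E
```

```text
side 98 local x [-133.9  -68.2] wide y [-56.5 -35.6] -46.2 narrow y -45.6 [-134. -133. -132.] -67.76787594809366
top 139 local x [-132.7  -64.9] wide y [-58. -32.] -45.1 narrow y -44.6 [-134. -133. -132.] -64.61351245154987
```

```bash
python3 - <<'E'
from h import *
e=np.array([446.8,-88.1])
L(e,124,v=60); r=L(e,92,v=15,f=8); print(r,st(),np.round(manip.read_state()['wrist_torque'],2))
E
```

```text
True (52.0, array([446.8, -87.9,  99.9]), array([-0.1,  0.6,  4.4]), 0.132, np.float64(108.4)) [ 0.04  0.07 -0.  ]
```

The flange contacts at TCP z = 99.9, which matches its resting height on the rail, so the head is through the window. Next I lift 1 mm, turn a quarter anticlockwise about the bolt axis, then feel both channel sides in y to find the centre.

```bash
cat >> h.py <<'E'
def axis_tcp(ax,yaw,o=-2.5): # TCP so that bolt axis is at ax (axis = tcp + o*wingdir), wingdir at yaw
    return np.array(ax)-o*np.array([np.cos(yaw),np.sin(yaw)])
E
python3 - <<'E'
from h import *
y0=np.deg2rad(-2.7); ax=np.array([446.8,-87.9])-2.5*np.array([np.cos(y0),np.sin(y0)]); print('axis',ax)
L((446.8,-88.0),101,v=10); print(st())
for a in np.linspace(0,90,7)[1:]:
    y=y0+np.deg2rad(a); L(axis_tcp(ax,y),101,v=8,ori=down(y)); 
    s=manip.read_state(); print(round(a),np.round(s['force'],1),np.round(s['wrist_torque'],2),np.round(s['ee_pos'],1),round(s['time'],1))
b=axis_tcp(ax,y); u=cw(0,1)-C0
res=[]
for sg in(1,-1):
    r=L(b+sg*9*u,101,v=12,f=5); s=manip.read_state(); res.append(np.array(s['ee_pos'][:2])); print(sg,r,st()); L(b,101,v=15)
lo=(np.array(res)-C0)@u; print('local y of TCP at contacts',lo,'mid',lo.mean(),'nominal b',(b-C0)@u)
E
```

```text
axis [444.30277531 -87.78223387]
(52.4, array([446.3, -87.8, 100.3]), array([ 0.2, -1. , -1.4]), 0.128, np.float64(107.9))
15 [ 0.4 -0.3 -1.6] [-0.05 -0.02  0.02] [446.5 -87.2 100.7] 52.8
30 [-1.1 -0.4 -1.9] [ 0.05 -0.03 -0.02] [446.5 -86.6 100.9] 53.2
45 [ 0.2  0.2 -2.1] [-0.    0.01  0.03] [446.1 -86.1 101. ] 53.6
60 [ 0.3 -0.3 -1.4] [ 0.06 -0.02 -0.05] [445.7 -85.7 101. ] 54.1
75 [ 1.1 -0.  -2.4] [-0.01 -0.06  0.06] [445.1 -85.4 101. ] 54.5
90 [-0.1 -0.8 -2.3] [ 0.   -0.   -0.02] [444.4 -85.3 101. ] 54.9
1 False (55.8, array([445.1, -76.6, 101.4]), array([-0.7, -2.2,  1.5]), 0.125, np.float64(108.6))
-1 False (57.4, array([444.1, -94.1, 101.1]), array([-0.6,  3.6, -1.3]), 0.128, np.float64(109.5))
local y of TCP at contacts [-33.33243435 -50.93047653] mid -42.131455436181184 nominal b -42.07940101619402
```

```bash
python3 - <<'E'
from h import *
s=manip.read_state()['ee_pos']; r=L(s[:2],96,v=8,f=8); print(r,st(),np.round(manip.read_state()['wrist_torque'],2))
p,d,W=save('side','s8'); im=cv2.imread('pics/s8.png'); cv2.imwrite('pics/z10.png',cv2.resize(im[180:290,190:300],None,fx=5.4,fy=5.4,interpolation=cv2.INTER_CUBIC))
m=comp(box(W,405,485,-130,-50,36,48)); v,u=np.nonzero(m); Q=ray('side',np.c_[u,v],38)
print('flange',np.median(W[m][:,2]),cv2.minEnclosingCircle(Q[:,:2].astype(np.float32)),(Q.max(0)-Q.min(0)),(Q.min(0)+Q.max(0))/2)
for z0,z1 in((50,65),(65,80)):
    m=box(W,415,475,-115,-60,z0,z1); print('shank',W[m].mean(0).round(1),m.sum())
E
```

```text
True (58.5, array([444.6, -85.2, 100.2]), array([-1.1,  0.7,  3.6]), 0.129, np.float64(110.2)) [ 0.02  0.02 -0.05]
flange 40.130607495268855 ((444.842041015625, -90.20703125), 35.189483642578125) [6.21205191e+01 6.61635585e+01 2.27373675e-13] [444.50131841 -89.94603809  38.        ]
shank [440.8 -91.1  57. ] 22
shank [441.2 -91.8  72.5] 25
```

View pics/z10.png

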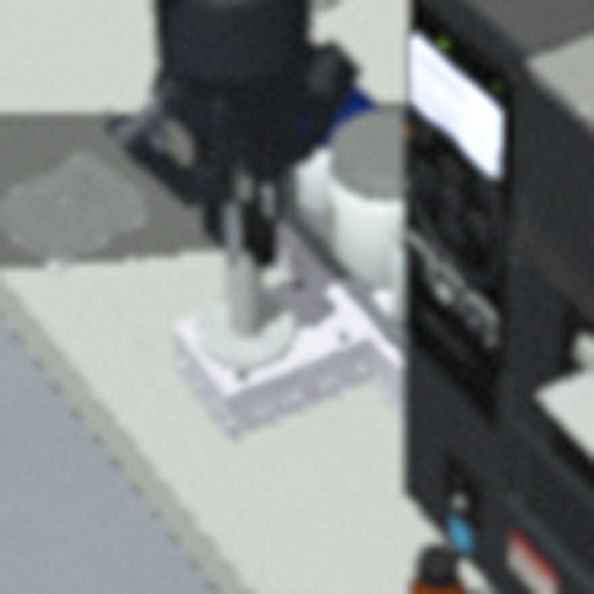

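The flange is flat on the rail and the shank upright at zoom (240,270), about centred in y. Now I slide it home along carrier +x.

```bash
python3 - <<'E'
from h import *
s=np.array(manip.read_state()['ee_pos'][:2]); u=cw(1,0)-C0; w=cw(0,1)-C0
b=s-0.4*w
L(b,100.9,v=10); r=L(b+20*u,100.9,v=30,f=10); print(r,st())
if not r:
    r=L(b+48*u,100.9,v=15,f=8); s2=np.array(manip.read_state()['ee_pos'][:2]); print(r,st(),np.round(manip.read_state()['wrist_torque'],2),'travel',(s2-b)@u, (s2-b)@w)
E
```

```text
False (59.8, array([464.7, -86.6, 100.8]), array([-0.3, -1.4, -2.1]), 0.128, np.float64(109.4))
True (61.4, array([489.3, -87.7, 100. ]), array([-2.1, -1.4,  5. ]), 0.122, np.float64(110.7)) [-0.33  0.18  0.01] travel 44.75238662287666 -0.11189363597895419
```

```bash
python3 - <<'E'
from h import *
s=np.array(manip.read_state()['ee_pos'][:2]); y0=np.pi/2+YAW
ax=s-2.5*np.array([np.cos(y0),np.sin(y0)]); print('axis',ax,cw(-67,-45))
L(s,100.2,v=5)
for a in list(np.arange(0.13,1.32,0.13)):
    y=y0-a; L(axis_tcp(ax,y),100.0,v=8,ori=down(y)); q=manip.read_state()
    print(round(a,2),np.round(q['force'],1),np.round(q['wrist_torque'],2),np.round(q['ee_pos'],1),round(2*np.arctan2(q['eef_rot'][2],q['eef_rot'][1])-y,3))
E
```

```text
axis [489.15410058 -90.24217995] [490.7545881  -90.39391218]
0.13 [-2.4 -1.5  1.8] [-0.34  0.39 -0.07] [489.4 -87.8 100. ] 0.003
0.26 [-4.6 -2.4  5.3] [-0.36  1.06  0.03] [489.4 -88.  100.1] 0.004
0.39 [-5.3 -1.7  5.6] [-0.39  1.15  0.03] [489.7 -88.1 100.1] 0.003
0.52 [-4.9 -2.   5.4] [-0.44  1.24  0.08] [489.9 -88.3 100.2] 0.003
0.65 [-6.7 -2.1  6.3] [-0.38  1.2   0.01] [490.2 -88.4 100.2] 0.003
0.78 [-5.7 -1.7  6.9] [-0.33  1.2   0.09] [490.5 -88.6 100.3] 0.003
0.91 [-5.1 -2.   5.4] [-0.36  1.17  0.02] [490.7 -88.9 100.3] 0.003
1.04 [-7.2 -3.3  5.8] [-0.49  1.19  0.01] [490.6 -89.4 100.2] 0.003
1.17 [-8.4 -3.   6.5] [-0.57  1.46  0.23] [490.2 -89.8 100. ] 0.004
1.3 [-10.   -3.    8.4] [-0.63  1.85  0.28] [489.7 -90.1  99.9] 0.004
```

```bash
python3 - <<'E'
from h import *
y0=np.pi/2+YAW; ax=np.array([489.154-1.0,-90.242])
for a in (1.3,1.34,1.38):
    y=y0-a; L(axis_tcp(ax,y),100.2,v=5,ori=down(y)); q=manip.read_state()
    print(round(a,2),np.round(q['force'],1),np.round(q['wrist_torque'],2),np.round(q['ee_pos'],1))
manip.command_gripper(0.5); e=q['ee_pos']; L(e[:2],190,v=100); print(st())
manip.move_to([420.,200.,260.],down(0.0))
p,d,W=save('top','t9'); save('side','s9'); jars(W)
im=cv2.imread('pics/t9.png'); cv2.imwrite('pics/z11.png',cv2.resize(im[140:250,205:300],None,fx=5.4,fy=5.4,interpolation=cv2.INTER_CUBIC))
m=np.zeros(im.shape[:2],bool); m[195:232,255:292]=(im.max(2)<70)[195:232,255:292]; m=comp(m)
v,u=np.nonzero(m); P=ray('top',np.c_[u,v],130)[:,:2]; c,s,a=cv2.minAreaRect(P.astype(np.float32)); ee=np.linalg.svd(P-P.mean(0))[2][0]; print('wing',c,s,a,'ang',np.rad2deg(np.arctan2(ee[1],ee[0])),len(P), 'home',cw(-67,-45))
im=cv2.imread('pics/s9.png'); cv2.imwrite('pics/z12.png',cv2.resize(im[150:290,180:320],None,fx=4.2,fy=4.2,interpolation=cv2.INTER_CUBIC))
E
```

```text
1.3 [-6.1 -3.3  3.9] [-0.69  1.23  0.42] [489.3 -90.1  99.9]
1.34 [-8.7 -2.9  5.6] [-0.67  1.37  0.37] [489.1 -90.2  99.8]
1.38 [-8.1 -2.6  5.9] [-0.68  1.39  0.48] [489.  -90.3  99.8]
(67.0, array([488.5, -90.1, 189.1]), array([ 0.4, -0.4, -0.4]), 0.502, np.float64(0.0))
jar [559.4 -42.4  83.9] dia 57.7 px [18 18] [257.8 192.5]
jar [ 557.1 -108.4   84.3] dia 57.7 px [18 18] [278.4 193.6]
wing (488.0094909667969, -89.65984344482422) (52.44312286376953, 18.436664581298828) 0.7443642616271973 ang -168.47343557383587 78 home [490.7545881  -90.39391218]
```

View pics/z11.png

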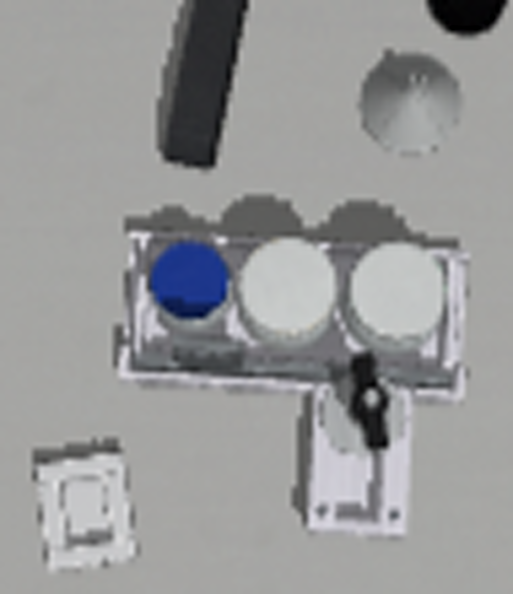

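View pics/z12.png

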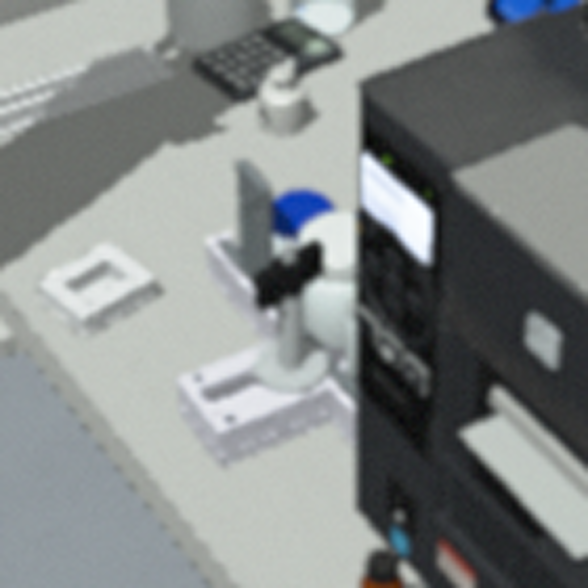

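Everything is in place: jars, panel and bolt at the neck's end, with the wing at zoom (370,400), nearly along x. The wing reads about 11°, so allowing for head play the nut is close to 1.2. I'll regrasp and turn it a little further for margin.

```bash
python3 - <<'E'
from h import *
y0=np.pi/2+YAW; ax=np.array([488.9,-90.3])
y=y0-1.36; t=axis_tcp(ax,y)
t=np.array([489.1,-90.2])
manip.move_to([*map(float,t),190.],down(y)); L(t,100,v=90); manip.command_gripper(0.0,115)
for a in (1.38,1.42,1.46,1.5,1.54):
    y=y0-a; L(t,100,v=5,ori=down(y)); q=manip.read_state(); print(a,np.round(q['force'],1),np.round(q['wrist_torque'],2),np.round(q['ee_pos'],1))
    if abs(q['wrist_torque'][2])>1.6: break
manip.command_gripper(0.5); L(t,190,v=100)
manip.move_to([420.,200.,260.],down(0.0))
p,d,W=save('top','t10'); jars(W); im=cv2.imread('pics/t10.png')
m=np.zeros(im.shape[:2],bool); m[195:232,255:292]=(im.max(2)<70)[195:232,255:292]; m=comp(m)
v,u=np.nonzero(m); P=ray('top',np.c_[u,v],130)[:,:2]; ee=np.linalg.svd(P-P.mean(0))[2][0]; print('wing',P.mean(0),'ang',np.rad2deg(np.arctan(ee[1]/ee[0])),st())
m=box(W,480,540,-20,50,110,140); print('grip z',np.percentile(W[m][:,2],50),W[m].mean(0))
E
```

```text
1.38 [-2.5  2.3  5.9] [0.15 0.35 0.42] [489.6 -90.2 101.2]
1.42 [-2.5  1.6  6.4] [0.09 0.36 0.55] [489.5 -90.3 101.2]
1.46 [-2.8  1.3  6.6] [0.02 0.46 0.71] [489.5 -90.4 101.2]
1.5 [-2.   1.2  6.6] [-0.03  0.37  0.78] [489.5 -90.5 101.2]
1.54 [-1.9  0.8  6.2] [-0.11  0.44  0.97] [489.5 -90.6 101.2]
jar [559.3 -42.4  84.2] dia 57.7 px [18 18] [257.8 192.5]
jar [ 557.2 -108.    84.1] dia 57.7 px [18 18] [278.2 193.6]
wing [486.9183046  -89.39742207] ang 3.8562828897685573 (75.0, array([420.2, 199.1, 259.3]), array([-0. ,  0.3,  0.5]), 0.499, np.float64(0.0))
grip z 127.36626448945462 [517.7293355    3.19359578 126.10080309]
```

```bash
python3 - <<'E'
from h import *
W=cloud('top',np.load('pics/t10_d.npy')); m=box(W,530,600,-15,45,62,72); print('jar3',W[m].mean(0),m.sum(),cw(0,65))
print(manip.close_job())
E
```

```text
jar3 [564.66972738  16.4501224   68.18134794] 146 [562.8619193   16.32784187]
the job is handed in; nothing more can be done
None
```

The job is handed in with no verdict returned: all three jars stand in the trough, the panel is fully home with its grip away from the rail, and the T-bolt is at the slot's end with its nut turned until the torque climbed steadily, though the nut angle (about 1.2–1.4 rad) was inferred, not read.

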